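Close the battery compartment of a sculpture plinth

TASK

Close the battery compartment of the wooden sculpture plinth with the larger of the two plywood covers: hold it by its pull, tuck one short edge under the plinth's overhanging metal lip, then lower the opposite edge until the cover lies flat, fully home in the recess, and let go. Set it down gently rather than letting it drop, and leave the smaller cover where it is.

Things in the scene. Friction and masses are not known exactly. Their poses are not given: they have to be found in the camera images.
- cover_center (a point): Larger loose plywood cover, 0.18 kg, flat on the bench. Plate 140 (x) x 110 (y) x 10 mm; centred on top a wooden bar pull 60 (x) x 22 (y) x 35 mm high. Point: its centre, half-way up the 45 mm total height (22.5 mm above the plate's underside). z up. The same after a half turn: either short (110 mm) edge may be tucked.
- plinth: Fixed wooden plinth. Origin: on the bench under the recess's centre; z up, -x towards the lip. Recess x -77 to 77, y -63 to 63 mm. A ledge round it, 25 mm above the bench, carries the cover's plate (cavity with batteries below). Side walls and +x end wall rise to 35 mm, level with the plate when home. Outside: x -127 to 89, y -75 to 75 mm. Home: cover's x along plinth x, centred.
- lip (a point): Middle of the free edge, on the underside, of the lip: a grey metal plate 6 mm thick on the plinth's -x end that overhangs the recess by 24 mm (plinth x -77 to -53), 150 mm wide. Point at plinth x -53, 47 mm above the bench: the slot between ledge and lip is 22 mm high, closed at its back (x -77) and both ends (y -63, 63). On its top, 53 mm up, a copper sunburst 6 mm high. Axes as the plinth's.
- spare_center (a point): Smaller loose plywood cover, to be left alone: the same pull, but its plate is only 95 (x) x 75 (y) x 10 mm. It lies flat on the bench. Point: its centre, half-way up the 45 mm total height.
Not all that is in view belongs to the job. Leave any green or yellow look-alike of the part that bears cover_center alone.

How it is judged (in metres and radians):
At the end, for the whole second after the job is handed in: The larger cover lies at rest, flat (within 0.05 rad) on the ledge of the plinth's recess, within about 4 mm of its seated height, its centre within 10 mm (along) and 12 mm (across) of the recess's centre, its length within 10 degrees of the recess's, so that its edge is at least 7 mm under the lip (x of cover_center in the frame of plinth between -0.01 and 0.01 m and y of cover_center in the frame of plinth between -0.012 and 0.012 m and z of cover_center in the frame of plinth between 0.043 and 0.0515 m and angle between the z axis of cover_center and the z axis of plinth, either way round below 0.05 rad and angle between the x axis of cover_center and the x axis of plinth, either way round below 0.175 rad and linear speed of cover below 0.02 m/s); the robot touches nothing.
It fails at once if the larger cover is dropped: it falls faster than 0.45 m/s while not held (about 10 mm of free fall) (linear speed of cover above 0.45 m/s and contact force between the fingers and cover below 0.05 N).
It fails at once if the smaller cover is moved by more than 30 mm (distance of spare_center from where it was at the start of the episode above 0.03 m).
It also fails if it takes over 48 s, if anything falls off the work surface, if the arm or the gripper's body presses on something with over 40 N, if the wrist force passes 120 N, or if a joint passes its speed limit or range.

ROBOT

A 6-joint arm with a two-finger parallel gripper is mounted at the origin on the work surface. World frame = base frame: x ahead of the robot, y to its left, z up, the work surface at z = 0. Lengths are in mm, angles in rad, forces in N, time in s.
With the tool pointing down it reaches from about 400 to 825 mm from the base axis. Payload 7 kg.
Tool frame: the origin (TCP) lies at the very end of the fingers, on their centre line; the grasp point (between the pads) lies 19 mm behind it; z points along the fingers, y is the direction in which the jaws open and shut (so a half turn about z gives the same grasp; the last joint's range is limited). The gripper opens to 88 mm and grips with 3 to 60 N. Pads are 19 mm wide; open, the fingers measure 130 mm over their backs; the gripper's body (78 mm by 193 mm) begins 47 mm behind the grasp point.
Start: joints at [1.499, 0.359, 0.012, 0, -1.224, -0.288], TCP at [237.666, 631.752, 226.561] pointing down, gripper open.
Joint ranges: [-3.07, 3.07], [-1.43, 2.12], [-1.02, 1.25], [-3.03, 1.67], [-3.05, -0], [-3.03, 3.03]. Speed limits (rad/s): [2.39, 2.39, 3.01, 3.14, 3.14, 3.14].

INTERFACE

Orientations are given as a unit quaternion [x, y, z, w].
In Python, from plant import bot gives the robot as it stands. Calls block until the motion is done:
- bot.move_ptp(position, orientation): joint-space move of the TCP to a pose.
- bot.line_to(position, velocity=150, ori=None): straight line of the TCP; ori=None keeps the orientation; velocity is the mean speed in mm/s.
- bot.move_joints(angles): joint-space move.
- bot.move_gripper(opening, force=None): finger opening in mm; force is the grip in N (None keeps the last); returns when the fingers have stopped.
- bot.pause(seconds).
- bot.solve_ik(position, orientation): joint angles nearest the present ones, or None.
- bot.read_state(): the state.
- bot.camera(name): name is "side" or "top"; returns the picture (384x512x3 uint8, red, green, blue); there is no depth.
- bot.get_calibration(name): a dict with "fx", "fy", "cx", "cy" (pixels), "distortion" ([k1, k2, p1, p2, k3] as OpenCV has them; the pictures are not rectified), "view" (4x4, takes a point from world to camera coordinates). Camera axes: x right, y up, looking along -z (the intrinsics and any distortion apply to the point x, -y, -z); pixel columns grow to the right and rows downward; lengths in mm; the calibration is good to about 2 mm. A picture is of the moment at which its call begins. get_calibration takes no time and is no camera call.
A pose or a line that the arm cannot do raises bot.Unreachable and nothing moves.
- bot.close_job(): hands the job in, once; it reports no verdict.
The state is a dict: "t": time; "joint_pos": joint angles; "qvel": joint speeds; "tau": joint torques, N m; "tcp_pos": TCP position; "eef_rot": TCP orientation; "contact_force": force on the tool from outside, world axes, zero at the start; "moment": the same for the moment, N m; "width": finger opening in mm.
Only numpy, scipy, OpenCV 4.12 (cv2) and the standard library are available. Lean on these libraries where they do the work, as an engineer would, in place of code of your own. Each camera call takes 0.05 s, during which the arm holds its last target. There are 200 camera calls.

## Working session

There is one attempt and no reset: what is moved stays moved. The work goes in short steps, each a Python script; the robot and the scene stay as the last script left them, time stands still between calls to the robot, and variables do not carry over. Pictures are saved under pics/ and viewed, about 8 in all and at most 12, crops included, and the job is handed in when it is done.

```bash
mkdir -p pics; ls
python3 - <<'E'
from plant import bot
import cv2,numpy as np
for n in("top","side"):
    im=bot.camera(n); cv2.imwrite(f"pics/{n}0.png",im[:,:,::-1]); c=bot.get_calibration(n)
    print(n,{k:(np.round(v,3).tolist()) for k,v in c.items()})
s=bot.read_state();print(s)
E
```

```text
pics
top {'fx': 406.703, 'fy': 406.703, 'cx': 252.461, 'cy': 197.039, 'distortion': [-0.079, 0.0, 0.0, 0.0, 0.0], 'view': [[0.019, -1.0, -0.02, -102.328], [0.995, 0.017, 0.098, -437.737], [-0.097, -0.022, 0.995, -1405.574], [0.0, 0.0, 0.0, 1.0]]}
side {'fx': 364.406, 'fy': 364.406, 'cx': 248.036, 'cy': 191.107, 'distortion': [-0.058, 0.0, 0.0, 0.0, 0.0], 'view': [[-1.0, -0.027, -0.007, 445.191], [0.015, -0.729, 0.684, -119.706], [-0.024, 0.684, 0.73, -1056.8], [0.0, 0.0, 0.0, 1.0]]}
{'t': 0.1, 'joint_pos': array([ 1.49910221e+00,  3.59320383e-01,  1.11598755e-02, -2.66173528e-04,
       -1.22408328e+00, -2.88121426e-01]), 'qvel': array([-0.00037982, -0.00103751,  0.00240137,  0.00139687,  0.00136032,
        0.00211445]), 'tau': array([-1.05591800e-03, -5.84163058e+01,  2.93751740e+01,  7.01560915e+00,
        1.02452002e-02, -4.72572151e-05]), 'tcp_pos': array([237.54246336, 631.37187405, 225.72477913]), 'eef_rot': array([ 9.83851826e-01, -1.78983367e-01, -4.62376830e-05,  7.33014118e-04]), 'contact_force': array([ 0.0703079 ,  0.28002513, -0.86668539]), 'moment': array([-0.03337504,  0.00950749,  0.01569423]), 'width': 87.78342779746308}
```

View pics/top0.png

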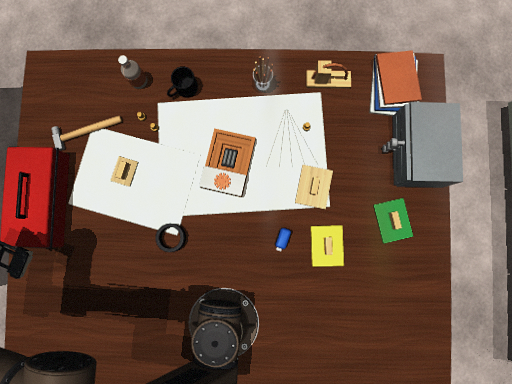

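View pics/side0.png

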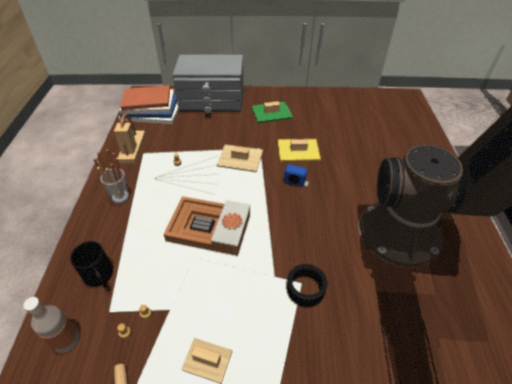

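The top view shows the larger cover near (314,186), the plinth at (228,160) with its lip end at (221,182) towards the robot, and the spare at (124,171). The side view agrees. The next step is to measure them using masks.

```bash
cat > h.py <<'E'
import cv2,numpy as np
from plant import bot
def ray(n,uv):
    c=bot.get_calibration(n);K=np.array([[c['fx'],0,c['cx']],[0,c['fy'],c['cy']],[0,0,1]])
    p=cv2.undistortPoints(np.float64(uv).reshape(-1,1,2),K,np.float64(c['distortion']))[:,0]
    V=np.array(c['view']);R=V[:3,:3];o=-R.T@V[:3,3]
    return o,np.c_[p[:,0],-p[:,1],-np.ones(len(p))]@R
def onplane(n,uv,z):
    o,d=ray(n,uv);return o+d*((z-o[2])/d[:,2])[:,None]
def largest(m):
    cs=cv2.findContours(m.astype(np.uint8),cv2.RETR_EXTERNAL,cv2.CHAIN_APPROX_NONE)[0]
    return max(cs,key=cv2.contourArea)
def rect(n,c,z):
    w=onplane(n,c.reshape(-1,2),z)[:,:2]
    return cv2.minAreaRect(w.astype(np.float32))
E
python3 - <<'E'
from h import *
out=[]
for n,rois in(("top",dict(cover=(285,155,345,215),plinth=(190,120,270,205),spare=(100,145,148,198))),("side",dict(cover=(205,135,275,180),plinth=(155,185,260,260)))):
    im=cv2.imread(f"pics/{n}0.png");hsv=cv2.cvtColor(im,cv2.COLOR_BGR2HSV)
    for k,(a,b,c,d) in rois.items():
        h,s,v=[hsv[b:d,a:c,i].astype(int) for i in range(3)]
        m=((s>50)&(h>12)&(h<28)&(v>130)) if k!='plinth' else ((h<14)&(s>100)&(v>60))
        ct=largest(m)+[a,b]
        for z in ((10,) if k!='plinth' else (35,)):
            print(n,k,rect(n,ct,z))
        vis=im[b:d,a:c].copy();big=cv2.resize(vis,(390,int(390*(d-b)/(c-a))),interpolation=cv2.INTER_CUBIC)
        f=390/(c-a);cv2.polylines(big,[((ct-[a,b]+.5)*f).astype(int)],True,(255,0,255),1)
        if k!='spare': out.append(cv2.resize(cv2.copyMakeBorder(big,0,max(0,420-big.shape[0]),0,0,0)[:420],(390,420)))
cv2.imwrite("pics/crop1.png",cv2.resize(np.vstack([np.hstack(out[:2]),np.hstack(out[2:])]),(650,600)) if 0 else cv2.resize(np.vstack([np.hstack(out[:2]),np.hstack(out[2:])[:300]]),(650,600)))
E
```

```text
top cover ((482.5087585449219, -309.9840393066406), (110.58074951171875, 142.32513427734375), 79.21398162841797)
top plinth ((597.954833984375, -13.305465698242188), (150.3275146484375, 138.25271606445312), 77.92407989501953)
top spare ((527.7796630859375, 372.4397277832031), (73.38443756103516, 94.75640106201172), 74.16320037841797)
side cover ((484.5941467285156, -308.4918212890625), (121.7743911743164, 153.18798828125), 80.13224792480469)
side plinth ((561.570556640625, 6.498725891113281), (163.28846740722656, 215.20169067382812), 77.99079132080078)
```

View pics/crop1.png

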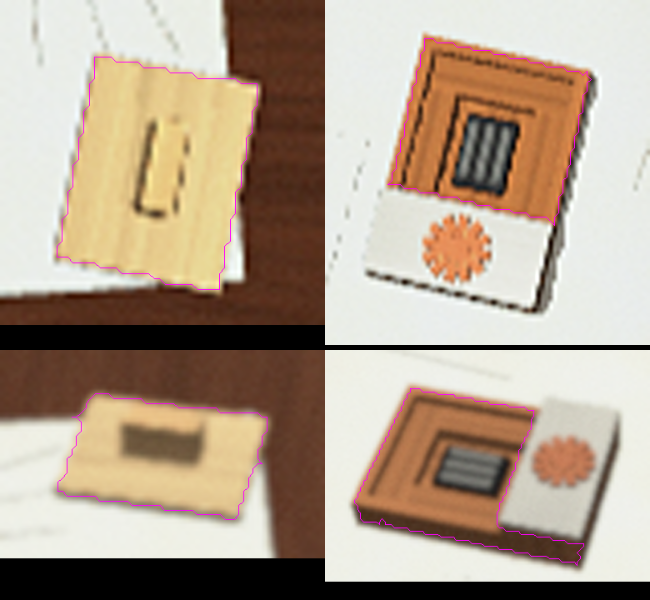

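Contours fit well. The cover is at (482.5, -310) with yaw -10.8°. The plinth origin is about (579.5, -9.3) with yaw -12.1°, taken from the far edge and the lip edge, which differ by about 4 mm. Next I check IK for the whole plan, then grasp.

```bash
cat >> h.py <<'E'
from scipy.spatial.transform import Rotation as Ro
CV=np.array([482.5,-310.]);CY=-10.8
P=np.array([579.5,-9.3,0]);PY=-12.1
FLIP=0
def down(yaw): return Ro.from_euler('z',yaw+180*FLIP,degrees=True)*Ro.from_euler('x',180,degrees=True)
TH=14 # tcp above cover underside
def pose(xl,zl,th,dx=0,dy=0):
    """tool pose with the cover's lip-side lower edge at plinth (xl,zl), tilted th deg; dx: cover centre minus tcp along x"""
    T=Ro.from_euler('y',-th,degrees=True)
    p=np.array([xl,-dy,zl])+T.apply([70-dx,0,TH])
    Z=Ro.from_euler('z',PY,degrees=True)
    return P+Z.apply(p),(Z*T*Ro.from_euler('zx',[0,180],degrees=True) if not FLIP else Z*T*down(0)).as_quat()
PLAN=[(-46,100,15),(-46,29,15),(-69,28,15),(-70,26,0)]
E
python3 - <<'E'
import h
from h import *
for f in(0,1):
    h.FLIP=f
    print(f,np.round(bot.solve_ik([*CV,TH],down(CY).as_quat()) if bot.solve_ik([*CV,TH],down(CY).as_quat()) is not None else [0],2))
    for a in PLAN:
        p,q=pose(*a);j=bot.solve_ik(p,q);print(a,np.round(p,1),None if j is None else np.round(j,2))
E
```

```text
0 [-0.23  0.42 -0.46  0.   -0.69  1.61]
(-46, 100, 15) [597.1 -13.1 131.6] [ 0.39  0.17 -0.62  0.27 -0.58  0.75]
(-46, 29, 15) [597.1 -13.1  60.6] [ 0.37  0.27 -0.75  0.41 -0.36  0.62]
(-69, 28, 15) [574.6  -8.3  59.6] [ 0.39  0.24 -0.81  0.46 -0.34  0.55]
(-70, 26, 0) [579.5  -9.3  40. ] [ 0.32  0.39 -0.42  0.   -0.76  1.04]
1 [-0.23  0.42 -0.46 -0.   -0.69 -1.53]
(-46, 100, 15) [597.1 -13.1 131.6] [ 0.39  0.17 -0.62  0.27 -0.58 -2.39]
(-46, 29, 15) [597.1 -13.1  60.6] [ 0.37  0.27 -0.75  0.41 -0.36 -2.53]
(-69, 28, 15) [574.6  -8.3  59.6] [ 0.39  0.24 -0.81  0.46 -0.34 -2.59]
(-70, 26, 0) [579.5  -9.3  40. ] [ 0.32  0.39 -0.42 -0.   -0.76 -2.1 ]
```

Run:
```python
from h import *
q=down(CY).as_quat()
bot.move_ptp([*CV,180],q)
bot.line_to([*CV,60],150); bot.line_to([*CV,TH],60)
print(bot.read_state()['contact_force'])
bot.move_gripper(15,25); s=bot.read_state(); print(s['width'],s['t'],s['tcp_pos'])
bot.line_to([*CV,150],80); s=bot.read_state(); print(s['width'],s['t'],s['tcp_pos'],s['contact_force'])
p,qq=pose(*PLAN[0]); bot.move_ptp(p+[0,0,40],qq)
s=bot.read_state(); print(s['width'],s['t'],s['tcp_pos'],p)
ims=[bot.camera(n)[:,:,::-1] for n in('top','side')]
for n,i in zip(('top','side'),ims): cv2.imwrite(f'pics/{n}2.png',i)
cv2.imwrite('pics/v2.png',np.hstack([cv2.resize(ims[0][90:250,140:310],(395,372)),cv2.resize(ims[1][130:300,120:300],(395,372))]))
```

```text
[1.14045796 0.29060255 0.61938838]
21.90028192642642 6.4083 [ 482.51510261 -309.92703428   13.97565789]
21.751128791467043 8.2583 [ 482.25554445 -309.90330574  149.4848281 ] [-1.15479017  0.44612142 -2.0156919 ]
21.921704896572773 9.4667 [596.85857301 -13.70746837 171.42909412] [597.09163184 -13.07131909 131.64029473]
```

View pics/v2.png

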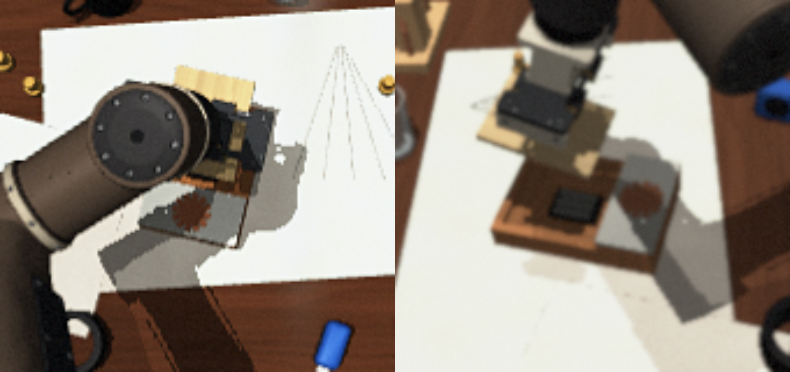

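The cover is held (width 21.9 mm) above the plinth. I project the predicted plate corners into both views to check the tilt and the hold offset.

```bash
cat >> h.py <<'E'
def proj(n,X):
    c=bot.get_calibration(n);K=np.array([[c['fx'],0,c['cx']],[0,c['fy'],c['cy']],[0,0,1]])
    V=np.diag([1,-1,-1])@np.array(c['view'])[:3]
    return cv2.projectPoints(np.float64(X),cv2.Rodrigues(V[:,:3])[0],V[:,3],K,np.float64(c['distortion']))[0][:,0]
def overlay(tag,roi,loops):
    o=[]
    for n in('top','side'):
        x,y,w=roi[n];f=395/w
        b=cv2.resize(cv2.imread(f'pics/{n}{tag}.png')[y:y+w,x:x+w],(395,395),interpolation=cv2.INTER_CUBIC)
        for L in loops: cv2.polylines(b,[((proj(n,L)-[x,y]+.5)*f).astype(int)],True,(255,0,255),1)
        o.append(b)
    cv2.imwrite(f'pics/ov{tag}.png',np.hstack(o))
def coverloop(tcp,quat,z=10):
    A=Ro.from_quat(quat)*Ro.from_euler('x',180,degrees=True)
    return tcp+A.apply([[x,y,z-TH] for x,y in((70,55),(70,-55),(-70,-55),(-70,55))])
def ploop(x0,x1,hy,z): return P+Ro.from_euler('z',PY,degrees=True).apply([[x0,-hy,z],[x1,-hy,z],[x1,hy,z],[x0,hy,z]])
E
python3 - <<'E'
from h import *
s=bot.read_state()
overlay('2',dict(top=(180,100,100),side=(150,150,120)),[coverloop(s['tcp_pos'],s['eef_rot']),ploop(-77,89,75,35),ploop(-127,-53,75,53)])
E
```

```text
(no output)
```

View pics/ov2.png

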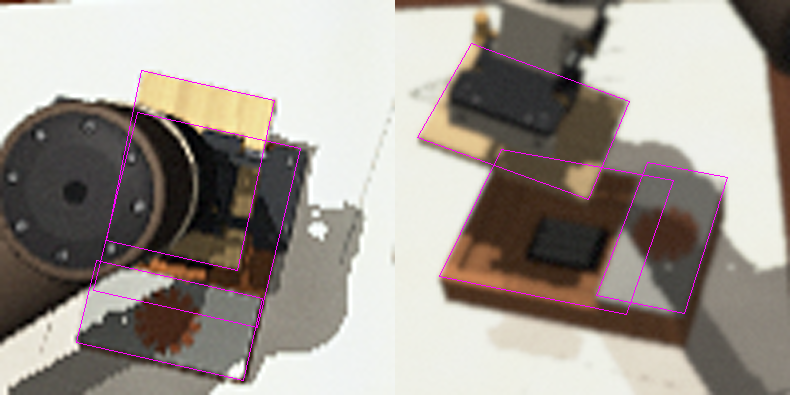

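The outlines match to about 2 mm and the lip side is low, as intended. Next: lower, tuck and tilt down, watching the force.

Run:
```python
from h import *
def go(a,v):
    p,q=pose(*a); bot.line_to(p,v,ori=q); s=bot.read_state()
    f=s['contact_force'];print(a,round(s['t'],1),np.round(s['tcp_pos']-p,1),np.round(f,1),round(s['width'],1))
    return np.linalg.norm(f-F0)
F0=bot.read_state()['contact_force'];print(F0)
W=[((-46,60,15),100),((-46,29,15),50),((-58,28.5,15),30),((-69,28,15),25)]+[((-70,27,t),25) for t in(12,9,6,3)]+[((-70,26.5,0),15),((-70,25.3,0),8)]
for a,v in W:
    if go(a,v)>12: print('STOP');break
ims=[bot.camera(n)[:,:,::-1] for n in('top','side')]
for n,i in zip(('top','side'),ims): cv2.imwrite(f'pics/{n}3.png',i)
s=bot.read_state()
overlay('3',dict(top=(180,100,100),side=(150,150,120)),[coverloop(s['tcp_pos'],s['eef_rot'])])
```

```text
[ 0.52943237 -0.26563219 -2.98148338]
(-46, 60, 15) 10.5 [0.4 0.  0.5] [ 0.5 -0.7 -1.9] 21.6
(-46, 29, 15) 11.3 [ 0.1 -0.  -0. ] [-0.7 -0.9 -1.9] 22.0
(-58, 28.5, 15) 11.8 [0.  0.2 0.2] [ 0.2  0.6 -1.5] 21.9
(-69, 28, 15) 12.4 [0.  0.1 0.1] [ 0.4  0.2 -1.7] 22.2
(-70, 27, 12) 12.8 [1.  0.3 0.2] [-0.4  0.3 -1.1] 22.2
(-70, 27, 9) 13.1 [ 0.5 -0.3  0. ] [ 0.6  0.4 -2.6] 21.9
(-70, 27, 6) 13.3 [ 0.2 -0.5 -0. ] [ 0.4  0.3 -1.7] 21.7
(-70, 27, 3) 13.7 [ 0.  -0.4 -0.1] [-0.2 -0.8 -2.4] 21.9
(-70, 26.5, 0) 14.1 [-0.2 -0.2 -0.1] [ 0.3 -0.2 -1. ] 21.9
(-70, 25.3, 0) 14.4 [-0.2 -0.   0. ] [ 0.1  0.5 -1.6] 21.8
```

View pics/ov3.png

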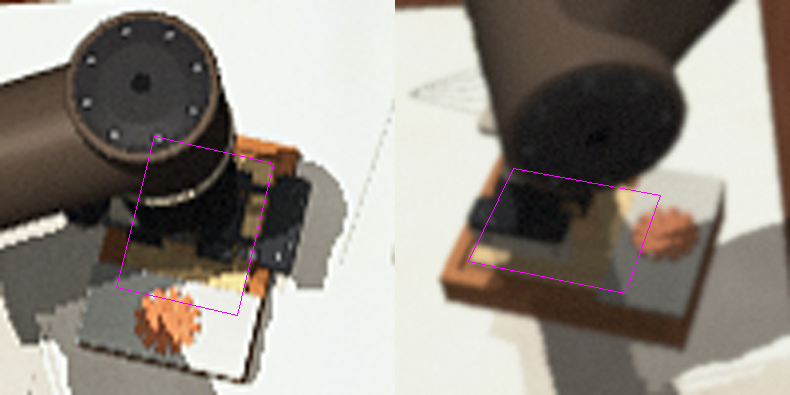

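The plate sits in the recess with its edge under the lip, and there was no contact on the way. I lower it until contact, then release.

Run:
```python
from h import *
F0=np.mean([(bot.pause(.02),bot.read_state()['contact_force'][2])[1] for _ in range(8)])
for z in np.arange(25,22.4,-.4):
    p,q=pose(-70,z,0); bot.line_to(p,8,ori=q); bot.pause(.1)
    f=np.mean([(bot.pause(.02),bot.read_state()['contact_force'][2])[1] for _ in range(5)]);print(round(z,1),round(f-F0,2))
    if f-F0>3: break
bot.move_gripper(40); bot.pause(.2)
p0=bot.read_state()['tcp_pos']; bot.line_to(p0+[0,0,60],60); bot.line_to(p0+[0,0,180],200)
s=bot.read_state()
j=s['joint_pos'].copy(); j[0]+=.9; bot.move_joints(j)
s=bot.read_state();print(s['t'],s['tcp_pos'])
ims=[bot.camera(n)[:,:,::-1] for n in('top','side')]
for n,i in zip(('top','side'),ims): cv2.imwrite(f'pics/{n}4.png',i)
overlay('4',dict(top=(180,100,100),side=(150,150,120)),[ploop(-53,70,55,35)])
```

```text
25.0 0.45
24.6 7.68
19.9917 [367.60296928 446.95098439 217.21355782]
```

View pics/ov4.png

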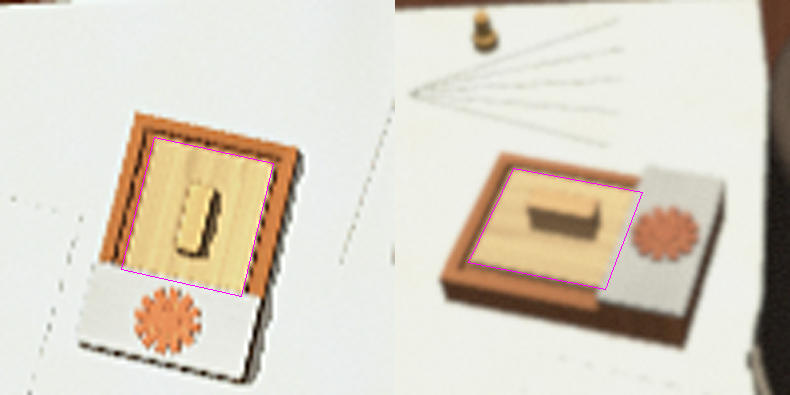

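The cover lies flat, matching the predicted home outline. I take one numeric check, then hand in.

Run:
```python
from h import *
im=cv2.imread('pics/top4.png')[100:200,180:280];h,s,v=[c.astype(int) for c in cv2.split(cv2.cvtColor(im,cv2.COLOR_BGR2HSV))]
Z=Ro.from_euler('z',-PY,degrees=True)
for nm,m in(('plate',(h>14)&(h<28)&(s>50)&(v>130)),('wood',(h<28)&(s>60)&(v>60))):
    c=largest(m)+[180,100]; r=rect('top',c,35); w=Z.apply(onplane('top',c.reshape(-1,2),35)-P)
    print(nm,r,np.percentile(w[:,:2],[2,98],axis=0).round(1).tolist())
bot.close_job()
```

```text
plate ((590.5443725585938, -13.35479736328125), (110.34309387207031, 122.06221008300781), 77.97429656982422) [[-49.2, -56.6], [72.3, 53.5]]
wood ((598.2001342773438, -13.00067138671875), (151.3566131591797, 138.62188720703125), 77.93063354492188) [[-49.3, -75.0], [88.3, 76.0]]
the job is handed in; nothing more can be done
```

I gripped the larger cover by its pull and carried it over tilted 15° with the lip side low. I slid its short edge under the lip, lowered it flat, set it down and released it. I handed the job in with the arm well clear at about 20 s of the 48 s allowed; no verdict is reported.

- **Position:** The last top view puts the cover about 2 mm along and 1.5 mm across from the recess centre. Its length is within about 0.2° of the recess's.
- **Tuck:** The visible plate is 122 mm of 140 mm, so roughly 18 mm is hidden by the lip.
- **Height and flatness:** These were not measured directly. The height rests on ledge contact at the expected level, and both views show the cover flat with even gaps.
- **Set-down force:** Contact was about 7.7 N, more than the 3 N I meant to stop at but far below the limits.
- **Disagreement:** The lip edge measured 3–4 mm further in (x −49) than the given −53, while the far edge agreed to about 1 mm. I put this down to pixel size (about 3.4 mm per pixel) and used a compromise plinth position, within the 10 mm tolerance.
- **Smaller cover:** I did not go near it, but I did not measure it again at the end.

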